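Unclamp and unload the finished carving

TASK

Three practice boards lie under swing clamps, and the one carved with the rosette is finished. Swing its clamp right aside and leave it open, then lift that board out and set it down gently, without dropping it, flat and carved face up on the floor of the green tray. Leave the other two boards clamped as they are and do not disturb the other things on the bench.

Things in the scene. Friction and masses are not known exactly. Their poses are not given: they have to be found in the camera images.
- rosette_board: the finished practice board: pale wood, 130 x 56 x 24 mm (its x, y, z), 0.12 kg, loose, with a dark six-petalled rosette (a ring of six dots round a seventh, 48 mm across) on the front (-x) half of its top face. Origin: centre of the underside; z up out of the carved face.
- diamond_board: an unfinished board, same size and wood, with a dark diamond on its front half. Origin as above.
- stripe_board: an unfinished board, same size and wood, with three dark cross stripes on its front half. Origin as above.
- plank: fixed grey-painted plank, 200 mm (x, from -90 to +110) by 400 mm (y) by 12 mm thick, with three clamping places 145 mm apart in a row along its y. Origin: underside. Its x points away from the robot, roughly; each board lies on it lengthways along x, one at each place, with 89 mm clear between boards.
- tray: fixed green open tray, 196 x 166 x 34 mm outside, walls and floor 6 mm thick. Origin: centre of the underside; inner floor 6 mm above it.
- clamp1 (a joint): swing clamp 1, the left one seen from the robot (+y): a dark steel arm, 22 mm wide, that turns level about a vertical post behind the board. 0 = clamped, pointing to -x of the plank over the middle of the board (arm 4 mm above the board, its rubber foot 1.5 mm above); grows to 1.7 rad as the knob swings to the right (-y), counter-clockwise from above; stays where it is left, light friction.
- clamp1_knob (a point): point in the red upright knob of clamp 1, 85 mm from the pivot; knob 22 mm in diameter, its top 15 mm above this point and its foot (the arm) 37 mm below.
- clamp1_pivot (a point): on the vertical hinge axis of clamp 1, at the plank's top face (fixed, axes of the plank); the hub on it is 28 mm in diameter, its top 44 mm above.
- place1 (a point): middle of the clamping place of clamp 1, on the plank's top face, where the board's origin lies (fixed).
- clamp2 (a joint): swing clamp 2, the middle one: a dark steel arm, 22 mm wide, that turns level about a vertical post behind the board. 0 = clamped, pointing to -x of the plank over the middle of the board (arm 4 mm above the board, its rubber foot 1.5 mm above); grows to 1.7 rad as the knob swings to the right (-y), counter-clockwise from above; stays where it is left, light friction.
- clamp2_knob (a point): point in the red upright knob of clamp 2, 85 mm from the pivot; knob 22 mm in diameter, its top 15 mm above this point and its foot (the arm) 37 mm below.
- clamp2_pivot (a point): on the vertical hinge axis of clamp 2, at the plank's top face (fixed, axes of the plank); the hub on it is 28 mm in diameter, its top 44 mm above.
- place2 (a point): middle of the clamping place of clamp 2, on the plank's top face, where the board's origin lies (fixed).
- clamp3 (a joint): swing clamp 3, the right one (-y): a dark steel arm, 22 mm wide, that turns level about a vertical post behind the board. 0 = clamped, pointing to -x of the plank over the middle of the board (arm 4 mm above the board, its rubber foot 1.5 mm above); grows to 1.7 rad as the knob swings to the right (-y), counter-clockwise from above; stays where it is left, light friction.
- clamp3_knob (a point): point in the red upright knob of clamp 3, 85 mm from the pivot; knob 22 mm in diameter, its top 15 mm above this point and its foot (the arm) 37 mm below.
- clamp3_pivot (a point): on the vertical hinge axis of clamp 3, at the plank's top face (fixed, axes of the plank); the hub on it is 28 mm in diameter, its top 44 mm above.
- place3 (a point): middle of the clamping place of clamp 3, on the plank's top face, where the board's origin lies (fixed).
- gouge_a: bystander: carving gouge, 230 mm long, lying; origin under the handle's front.
- gouge_b: bystander: a second gouge, same size.
- mallet: bystander: joiner's mallet, 130 x 85 x 60 mm wooden head, 210 mm handle, lying on its side; origin under the left edge of the head.
- glue: bystander: glue bottle, 64 mm in diameter, 150 mm tall; origin: centre of its foot.
- mug: bystander: blue mug, 80 mm in diameter, 90 mm tall; origin: centre of its foot.
- wax: bystander: yellow wax tin, 80 mm in diameter, 60 mm tall; origin: centre of its foot.
- dustbrush: bystander: bench brush, 200 mm long, lying.
Things that resemble listed ones, but are neither listed nor needed, are in the scene too. Leave any blue or red look-alike of the rosette_board alone.

How it is judged (in metres and radians):
On the way:
1. the clamp over the rosette board is swung aside (more than 1.1 rad) while the board is still in its place (((horizontal distance between rosette_board and place1 below 0.05 m and value of joint clamp1 above 1.1 rad) or (horizontal distance between rosette_board and place2 below 0.05 m and value of joint clamp2 above 1.1 rad) or (horizontal distance between rosette_board and place3 below 0.05 m and value of joint clamp3 above 1.1 rad))), for 0.2 s.
At the end, for the whole second after the job is handed in: Rosette board at rest, face up, flat (0.1 rad, 6 mm) on the tray floor, centre within 70 mm (x) and 60 mm (y) of the tray's; the clamp of its empty place open over 1.1 rad; other clamps below 0.25 rad, other boards within 25 mm of their start (x of rosette_board in the frame of tray between -0.07 and 0.07 m and y of rosette_board in the frame of tray between -0.06 and 0.06 m and z of rosette_board in the frame of tray below 0.012 m and angle between rosette_board's own z axis and vertical below 0.1 rad and linear speed of rosette_board below 0.02 m/s and ((value of joint clamp1 above 1.1 rad and value of joint each of clamp2, clamp3 below 0.25 rad and not (horizontal distance between diamond_board and place1 below 0.05 m) and not (horizontal distance between stripe_board and place1 below 0.05 m)) or (value of joint clamp2 above 1.1 rad and value of joint each of clamp1, clamp3 below 0.25 rad and not (horizontal distance between diamond_board and place2 below 0.05 m) and not (horizontal distance between stripe_board and place2 below 0.05 m)) or (value of joint clamp3 above 1.1 rad and value of joint each of clamp1, clamp2 below 0.25 rad and not (horizontal distance between diamond_board and place3 below 0.05 m) and not (horizontal distance between stripe_board and place3 below 0.05 m))) and distance of each of diamond_board, stripe_board from where it was at the start of the episode below 0.025 m); the robot touches nothing.
It fails at once if the clamp of an unfinished board is opened (more than 0.4 rad) ((horizontal distance between diamond_board and place1 below 0.05 m and value of joint clamp1 above 0.4 rad) or (horizontal distance between stripe_board and place1 below 0.05 m and value of joint clamp1 above 0.4 rad) or (horizontal distance between diamond_board and place2 below 0.05 m and value of joint clamp2 above 0.4 rad) or (horizontal distance between stripe_board and place2 below 0.05 m and value of joint clamp2 above 0.4 rad) or (horizontal distance between diamond_board and place3 below 0.05 m and value of joint clamp3 above 0.4 rad) or (horizontal distance between stripe_board and place3 below 0.05 m and value of joint clamp3 above 0.4 rad)).
It fails at once if an unfinished board is shifted by more than 40 mm (distance of any of diamond_board, stripe_board from where it was at the start of the episode above 0.04 m).
It fails at once if the rosette board is dropped or thrown (moves faster than 0.8 m/s, a fall of over 3 cm, with no finger on it) (linear speed of rosette_board above 0.8 m/s and contact force between rosette_board and the fingers below 0.05 N).
It fails at once if a bystander on the bench is shifted by more than 40 mm (distance of any of gouge_a, gouge_b, mallet, glue, mug, wax, dustbrush from where it was at the start of the episode above 0.04 m).
It also fails if it takes over 48 s, if anything falls off the work surface, if the arm or the gripper's body presses on something with over 40 N, if the wrist force passes 120 N, or if a joint passes its speed limit or range.

ROBOT

A 6-joint arm with a two-finger parallel gripper is mounted at the origin on the work surface. World frame = base frame: x ahead of the robot, y to its left, z up, the work surface at z = 0. Lengths are in mm, angles in rad, forces in N, time in s.
With the tool pointing down it reaches from about 400 to 825 mm from the base axis. Payload 7 kg.
Tool frame: the origin (TCP) lies at the very end of the fingers, on their centre line; the grasp point (between the pads) lies 19 mm behind it; z points along the fingers, y is the direction in which the jaws open and shut (so a half turn about z gives the same grasp; the last joint's range is limited). The gripper opens to 88 mm and grips with 3 to 60 N. Pads are 19 mm wide; open, the fingers measure 130 mm over their backs; the gripper's body (78 mm by 193 mm) begins 47 mm behind the grasp point.
Start: joints at [-0.959, 0.359, 0.012, 0, -1.224, -0.288], TCP at [214.739, -639.908, 226.561] pointing down, gripper open.
Joint ranges: [-3.07, 3.07], [-1.43, 2.12], [-1.02, 1.25], [-3.03, 1.67], [-3.05, -0], [-3.03, 3.03]. Speed limits (rad/s): [2.39, 2.39, 3.01, 3.14, 3.14, 3.14].

INTERFACE

Orientations are given as a unit quaternion [x, y, z, w].
In Python, from plant import bot gives the robot as it stands. Calls block until the motion is done:
- bot.move_ptp(position, orientation): joint-space move of the TCP to a pose.
- bot.line_to(position, velocity=150, ori=None): straight line of the TCP; ori=None keeps the orientation; velocity is the mean speed in mm/s.
- bot.move_joints(angles): joint-space move.
- bot.move_gripper(opening, force=None): finger opening in mm; force is the grip in N (None keeps the last); returns when the fingers have stopped.
- bot.pause(seconds).
- bot.solve_ik(position, orientation): joint angles nearest the present ones, or None.
- bot.read_state(): the state.
- bot.camera(name): name is "side" or "top"; returns the picture (384x512x3 uint8, red, green, blue); there is no depth.
- bot.get_calibration(name): a dict with "fx", "fy", "cx", "cy" (pixels), "view" (4x4, takes a point from world to camera coordinates). Camera axes: x right, y up, looking along -z (the intrinsics and any distortion apply to the point x, -y, -z); pixel columns grow to the right and rows downward; lengths in mm; the calibration is good to about 2 mm. A picture is of the moment at which its call begins. get_calibration takes no time and is no camera call.
A pose or a line that the arm cannot do raises bot.Unreachable and nothing moves.
- bot.close_job(): hands the job in, once; it reports no verdict.
The state is a dict: "t": time; "joint_pos": joint angles; "qvel": joint speeds; "tau": joint torques, N m; "tcp_pos": TCP position; "eef_rot": TCP orientation; "contact_force": force on the tool from outside, world axes, zero at the start; "moment": the same for the moment, N m; "width": finger opening in mm.
Only numpy, scipy, OpenCV 4.12 (cv2) and the standard library are available. Lean on these libraries where they do the work, as an engineer would, in place of code of your own. Each camera call takes 0.05 s, during which the arm holds its last target. There are 200 camera calls.

## Working session

There is one attempt and no reset: what is moved stays moved. The work goes in short steps, each a Python script; the robot and the scene stay as the last script left them, time stands still between calls to the robot, and variables do not carry over. Pictures are saved under pics/ and viewed, about 8 in all and at most 12, crops included, and the job is handed in when it is done.

```bash
mkdir -p pics; ls; python3 - <<'E'
from plant import bot
import cv2
for n in("top","side"):
    cv2.imwrite(f"pics/{n}0.png",bot.camera(n)[:,:,::-1]); c=bot.get_calibration(n); print(n,c)
E
```

```text
pics
top {'fx': 429.605607019952, 'fy': 429.605607019952, 'cx': 247.42593464184213, 'cy': 192.17878528538483, 'view': array([[ 1.00381405e-02, -9.99885671e-01, -1.13084577e-02,
         1.19105547e+01],
       [ 9.87702776e-01,  8.15003332e-03,  1.56130723e-01,
        -4.90579110e+02],
       [-1.56020708e-01, -1.27366572e-02,  9.87671664e-01,
        -1.71981436e+03],
       [ 0.00000000e+00,  0.00000000e+00,  0.00000000e+00,
         1.00000000e+00]])}
side {'fx': 477.3340693465989, 'fy': 477.3340693465989, 'cx': 251.49431570396342, 'cy': 197.49529312863794, 'view': array([[ 8.55944150e-01, -5.17065070e-01,  1.82365108e-03,
        -4.11848073e+02],
       [ 3.88344136e-01,  6.45181479e-01,  6.57973929e-01,
        -2.31643223e+02],
       [-3.41391921e-01, -5.62480731e-01,  7.53038501e-01,
        -1.65007405e+03],
       [ 0.00000000e+00,  0.00000000e+00,  0.00000000e+00,
         1.00000000e+00]])}
```

View pics/top0.png

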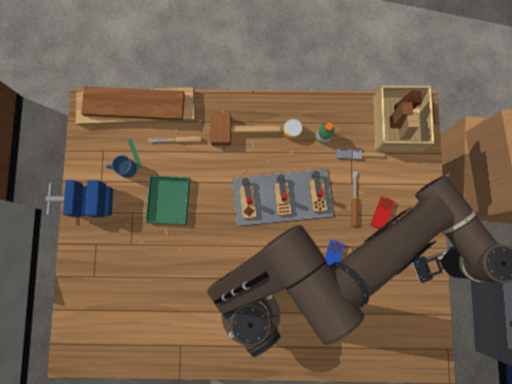

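View pics/side0.png

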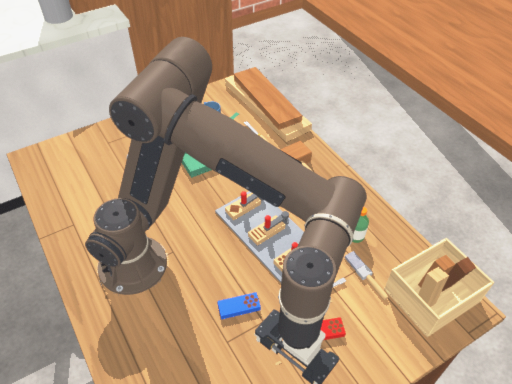

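The top view shows three pale boards under the clamps: diamond at about (249,207), stripes at (284,203) and dots at (319,198). The blue block at (335,252) and the red one at (383,212) are look-alikes. The tray is at (168,201). The right-hand board (319,198), under clamp 3, fits the rosette, so I'll confirm it in an enlarged crop.

```bash
cat > h.py <<'E'
import numpy as np, cv2
from plant import bot
def ray(n,uv):
    c=bot.get_calibration(n);V=c["view"];R=V[:3,:3];t=V[:3,3]
    d=np.array([(uv[0]-c["cx"])/c["fx"],-(uv[1]-c["cy"])/c["fy"],-1.]);return -R.T@t,R.T@d
def at(n,uv,z):
    o,d=ray(n,uv);return o+d*(z-o[2])/d[2]
def pix(n,p):
    c=bot.get_calibration(n);q=c["view"][:3,:3]@np.array(p,float)+c["view"][:3,3]
    return np.array([c["cx"]+c["fx"]*q[0]/-q[2],c["cy"]-c["fy"]*q[1]/-q[2]])
def blobs(mask,amin=8):
    k,l,s,c=cv2.connectedComponentsWithStats(mask.astype(np.uint8));return [(c[i],s[i]) for i in range(1,k) if s[i,4]>=amin]
E
python3 - <<'E'
from h import *
im=cv2.imread("pics/top0.png")
cr=cv2.resize(im[160:235,225:345],None,fx=6.6,fy=6.6,interpolation=cv2.INTER_CUBIC);cv2.imwrite("pics/crop1.png",cr)
hsv=cv2.cvtColor(im,cv2.COLOR_BGR2HSV);H,S,V=[hsv[:,:,i].astype(int) for i in range(3)]
red=((H<6)|(H>174))&(S>180)&(V>90)
for c,s in blobs(red,4):print("red",c.round(1),s,at("top",c,75).round(0))
gr=((H>65)&(H<95)&(S>90))
for c,s in blobs(gr,200):
    print("green",c,s)
    r=cv2.minAreaRect(np.argwhere(gr[s[1]:s[1]+s[3],s[0]:s[0]+s[2]])[:,::-1].astype(np.float32));b=cv2.boxPoints(r)+s[:2]
    print([at("top",p,34).round(0)[:2] for p in b])
pl=(S<60)&(V>70)&(V<170);m=np.zeros_like(pl);m[160:235,225:345]=pl[160:235,225:345]
m=cv2.morphologyEx(m.astype(np.uint8),cv2.MORPH_OPEN,np.ones((2,2)))
r=cv2.minAreaRect(np.argwhere(m)[:,::-1].astype(np.float32));print("plank",r,[at("top",p,12).round(0)[:2] for p in cv2.boxPoints(r)])
E
```

```text
red [320.3 193. ] [318 190   6   6  23] [ 484. -276.   75.]
red [284.3 196.3] [282 194   5   6  19] [ 469. -131.   75.]
red [382.  213.1] [371 196  23  33 400] [ 405. -518.   75.]
red [249. 200.] [247 198   5   5  19] [453.   9.  75.]
green [167.43887665 199.77973568] [ 146  176   43   48 1816]
[array([367., 429.]), array([559., 425.]), array([548., 259.]), array([357., 267.])]
plank ((283.34161376953125, 198.0841522216797), (48.04417037963867, 97.53239440917969), 84.4006576538086) [array([550.,  80.]), array([ 594., -326.]), array([ 393., -341.]), array([351.,  57.])]
```

View pics/crop1.png

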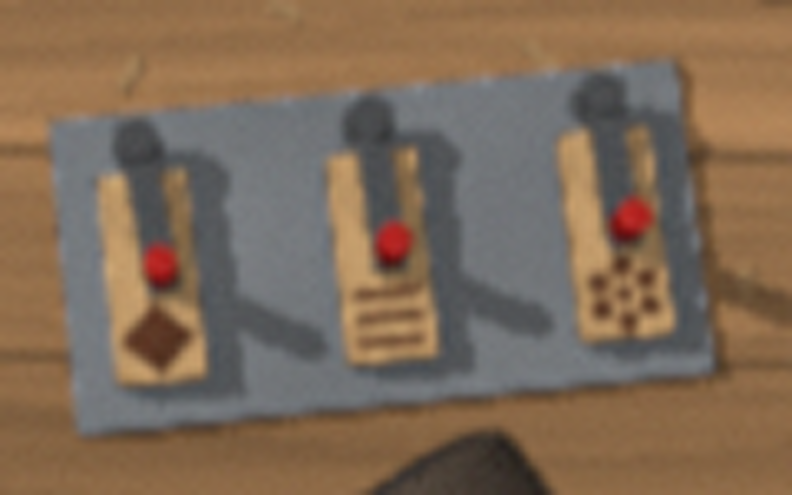

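The crop confirms it. The right-hand board has a ring of six dots round a seventh (crop 625,293), so it is the rosette board under clamp 3. The middle board has stripes and the left one a diamond. Next I'll fix the geometry, check IK and swing clamp 3.

```bash
cat >> h.py <<'E'
from scipy.spatial.transform import Rotation as Ro
def q(a): return Ro.from_euler('ZX',[a,np.pi]).as_quat()
TH=0.11
E
python3 - <<'E'
from h import *
im=lambda u,v:(225+u/6.6-.5+.5/6.6,160+v/6.6-.5+.5/6.6)
pts=[at("top",im(*p),36)[:2] for p in[(585,340),(675,333),(650,128),(558,135)]]
print("board",np.round(pts),np.mean(pts,0).round(1))
print("hub3",at("top",im(600,97),56).round(1),"knob3",at("top",(320.3,193),98).round(1),"glue",at("top",(326,131),150).round(0))
for k in [(320.3,193),(284.3,196.3),(249,200)]:
    print(pix("side",at("top",k,95)).round(0))
print(pix("side",(458,345,6)).round(0), Ro.from_quat(bot.read_state()["eef_rot"]).as_euler('ZXY'))
for br in(0,np.pi,-np.pi):
    for p,a in [((484,-276,170),TH),((565,-350,75),TH+1.4),((475,-278,20),TH),((458,345,20),-.04)]:
        s=bot.solve_ik(p,q(a+br));print(br,p,None if s is None else np.round(s,2))
E
```

```text
board [[ 415. -252.]
 [ 420. -307.]
 [ 548. -294.]
 [ 544. -237.]] [ 481.8 -272.4]
hub3 [ 563.8 -260.2   56. ] knob3 [ 480.2 -271.8   98. ] glue [ 718. -290.  150.]
[294. 245.]
[267. 218.]
[243. 194.]
[204. 156.] [ 3.23735100e-01  1.47404272e-03 -3.14141653e+00]
0 (484, -276, 170) [-0.17  0.21 -0.33  0.   -1.03  1.85]
0 (565, -350, 75) [-0.26  0.46 -0.19  0.   -0.91 -2.94]
0 (475, -278, 20) [-0.17  0.38 -0.51  0.   -0.68  1.85]
0 (458, 345, 20) [ 0.99  0.41 -0.46  0.   -0.71  0.54]
3.141592653589793 (484, -276, 170) [-0.17  0.21 -0.33 -0.   -1.03 -1.29]
3.141592653589793 (565, -350, 75) [-0.26  0.46 -0.19  0.   -0.91  0.2 ]
3.141592653589793 (475, -278, 20) [-0.17  0.38 -0.51 -0.   -0.68 -1.29]
3.141592653589793 (458, 345, 20) [ 0.99  0.41 -0.46 -0.   -0.71 -2.6 ]
-3.141592653589793 (484, -276, 170) [-0.17  0.21 -0.33 -0.   -1.03 -1.29]
-3.141592653589793 (565, -350, 75) [-0.26  0.46 -0.19  0.   -0.91  0.2 ]
-3.141592653589793 (475, -278, 20) [-0.17  0.38 -0.51 -0.   -0.68 -1.29]
-3.141592653589793 (458, 345, 20) [ 0.99  0.41 -0.46 -0.   -0.71 -2.6 ]
```

```bash
python3 - <<'E'
from h import *
P=np.array([564.,-261.]);T0=.125
def k(t,z): return [*(P-85*np.array([np.cos(T0+t),np.sin(T0+t)])),z]
o=lambda t:q(T0+t+np.pi)
bot.move_ptp(k(0,170),o(0))
bot.move_gripper(60,6)
bot.line_to(k(0,76),150)
print(bot.read_state()["contact_force"])
bot.move_gripper(10,6)
print("w",bot.read_state()["width"])
for t in np.arange(.15,1.46,.13):
    bot.line_to(k(t,76),100,o(t))
s=bot.read_state();print(s["t"],s["width"],s["contact_force"],s["tcp_pos"])
bot.move_gripper(50)
bot.line_to(k(t,190),200)
bot.move_ptp([420,-60,250],q(TH+np.pi))
im=bot.camera("top")[:,:,::-1];cv2.imwrite("pics/top1.png",im)
cv2.imwrite("pics/crop2.png",cv2.resize(im[140:240,225:345],None,fx=6,fy=6,interpolation=cv2.INTER_CUBIC))
print(bot.read_state()["t"])
E
```

```text
[-0.33744439 -0.41879092  0.53942284]
w 21.690831016842196
7.0917 21.949501424441532 [-0.15001212 -4.83719293 -3.01003269] [ 564.65100401 -345.92317937   75.59794125]
10.35
```

View pics/crop2.png

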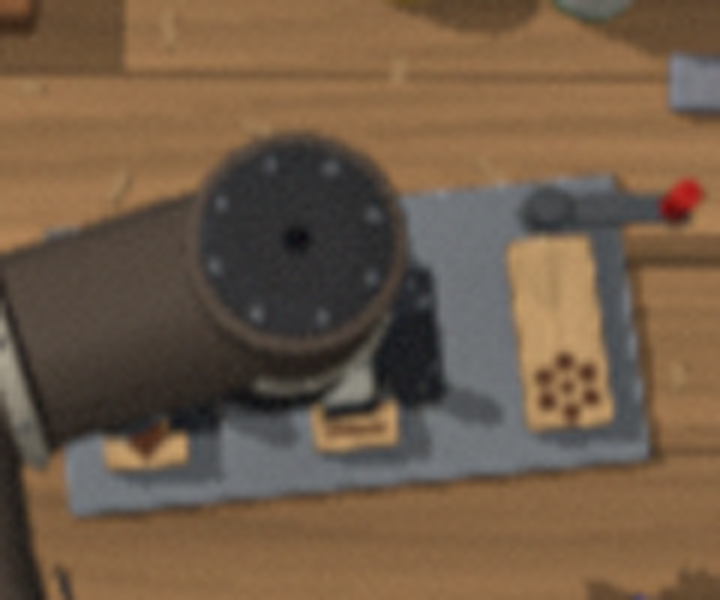

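Clamp 3 is now open at about 1.45 rad (knob at crop 685,198), and the rosette board is clear, with corners near (508,242), (592,237), (612,425) and (530,432). The other clamps look unchanged where they are visible. Next step is to grasp and lift.

```bash
python3 - <<'E'
from h import *
im=lambda u,v:(225+u/6-.42,140+v/6-.42)
b=np.array([at("top",im(*p),36)[:2] for p in[(508,242),(592,237),(612,425),(530,432)]])
c=b.mean(0);d=b[:2].mean(0)-b[2:].mean(0);th=np.arctan2(d[1],d[0]);print(c,th,np.linalg.norm(d))
g=c-6*np.array([np.cos(th),np.sin(th)])
Q=q(th+np.pi)
bot.move_ptp([*g,180],Q)
bot.move_gripper(84,20)
bot.line_to([*g,60],200)
bot.line_to([*g,15.5],60)
print(bot.read_state()["contact_force"])
bot.move_gripper(40,20)
s=bot.read_state();print(s["width"],s["contact_force"])
bot.line_to([*g,40],40)
bot.line_to([*g,190],150)
s=bot.read_state();print(s["width"],s["contact_force"],s["t"],s["tcp_pos"])
im=bot.camera("side")[:,:,::-1];cv2.imwrite("pics/side1.png",im)
cv2.imwrite("pics/crop3.png",cv2.resize(im[80:340,130:450],None,fx=2,fy=2,interpolation=cv2.INTER_CUBIC))
E
```

```text
[ 480.92627414 -272.08571531] 0.0939146089690983 130.67222512553894
[-0.57303087 -0.15072113  0.16921105]
55.88482291744231 [-0.96933053  0.16160393  1.82522244]
55.707395133640475 [-0.84907617 -0.10199726 -1.05827133] 16.175 [ 474.32184007 -272.42673788  188.93224361]
```

View pics/crop3.png

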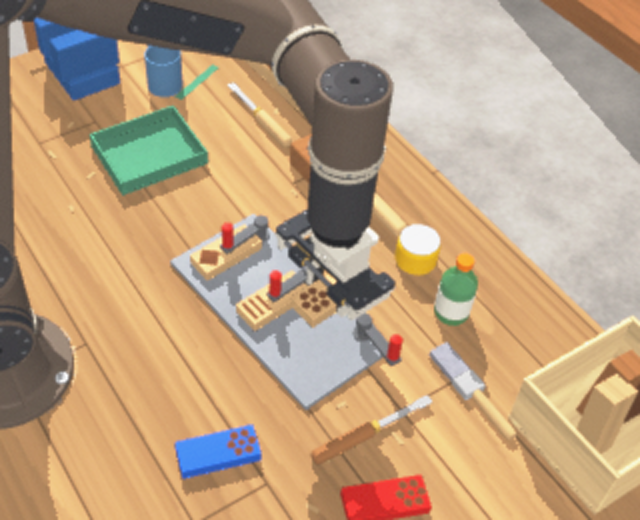

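The board is held (width 55.7 mm) and level. Clamp 3 is open, clamps 1 and 2 are still shut, and the tray is clear. Carrying it over and placing it.

```bash
python3 - <<'E'
from h import *
a=-.04; g=np.array([458,346.])-6*np.array([np.cos(a),np.sin(a)]);Q=q(a+np.pi)
bot.line_to([*g,190],200,Q)
s=bot.read_state();print(s["width"],s["t"])
bot.line_to([*g,50],120)
bot.line_to([*g,16],50)
z=16;f0=bot.read_state()["contact_force"][2]
while z>6:
    z-=1;bot.line_to([*g,z],15);s=bot.read_state()
    if s["contact_force"][2]-f0>3:break
print(z,s["tcp_pos"],f0,s["contact_force"],s["width"],s["t"])
im=bot.camera("side")[:,:,::-1]
cv2.imwrite("pics/crop4.png",cv2.resize(im[80:240,110:310],None,fx=3.5,fy=3.5,interpolation=cv2.INTER_CUBIC))
E
```

```text
56.013660857442865 19.475
9 [452.08365723 346.30288198   9.65974656] -1.0937287972032461 [-2.56764297 -0.42596059  4.69794299] 55.77012782145932 23.375
```

View pics/crop4.png

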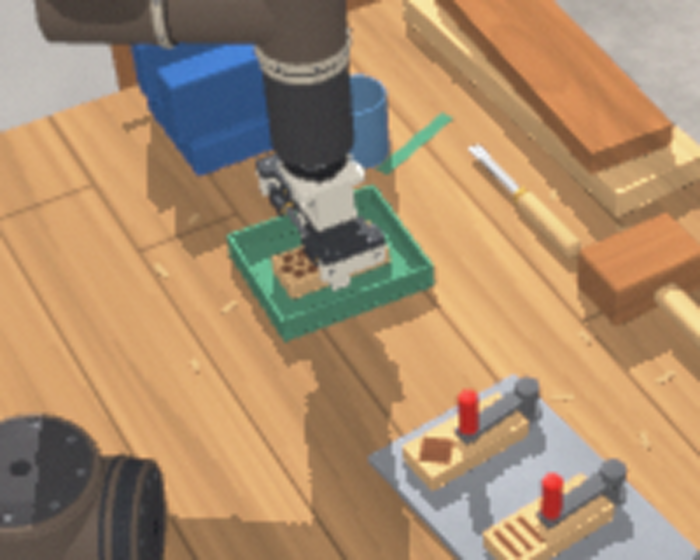

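Contact came at TCP z 9.7 mm, where it was expected, and the picture shows the board flat inside the tray (crop 330,265). Releasing and retreating, then a last look.

```bash
python3 - <<'E'
from h import *
bot.move_gripper(80)
p=bot.read_state()["tcp_pos"]
bot.line_to([p[0],p[1],60],60)
bot.line_to([p[0],p[1],240],200)
bot.line_to([450,100,300],200)
bot.pause(.5)
a=bot.camera("top")[:,:,::-1];b=bot.camera("side")[:,:,::-1]
A=cv2.resize(a[90:250,90:360],(675,400),interpolation=cv2.INTER_CUBIC)
cv2.imwrite("pics/c5.png",A);cv2.imwrite("pics/c6.png",cv2.resize(b[60:320,110:420],None,fx=2.2,fy=2.2,interpolation=cv2.INTER_CUBIC))
s=bot.read_state();print(s["t"],s["contact_force"])
E
```

```text
28.1417 [ 0.14886872  0.22008787 -0.46980805]
```

View pics/c5.png

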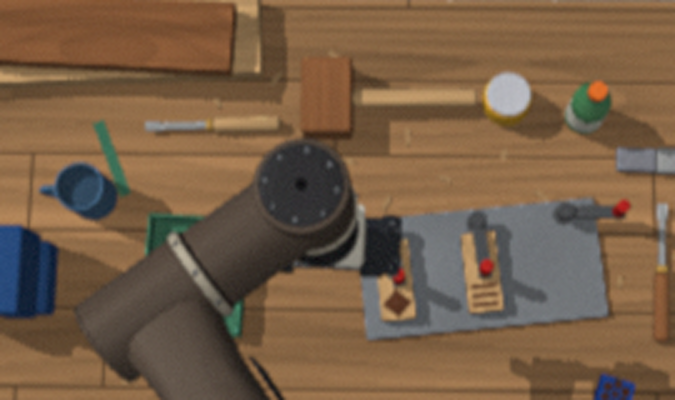

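View pics/c6.png

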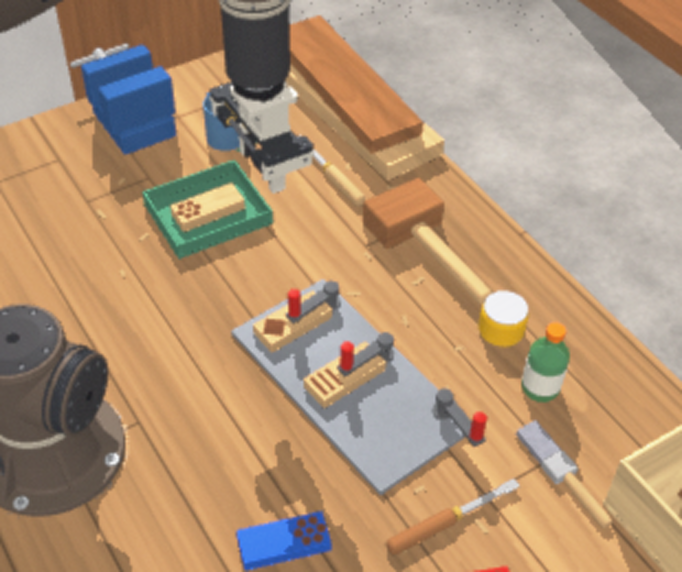

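The side view shows the rosette board flat and face up in the middle of the tray (208,207). Clamp 3 is open (knob 478,427), clamps 1 and 2 are shut, and the bystanders in view look where they were. In the top view the arm hides the tray, so the side view is the check on placement. Handing in.

```bash
python3 -c "
from plant import bot
bot.close_job()"
```

```text
the job is handed in; nothing more can be done
```

The rosette board is out of its clamp and lying flat, carved face up, near the middle of the green tray. I handed the job in at about 28 s of the 48 s allowed. It reports no verdict, so success is judged from my own checks.

- **Clamp:** the rosette board was the right-hand one, under clamp 3. I gripped the knob and swung it to about 1.45 rad while the board stayed in its place. The last pictures show it still open.
- **Board:** I gripped it across its width (55.7 mm measured) and carried it over the plank. I lowered it until the tray floor pushed back, with the fingertips at 9.7 mm where 9 mm was planned. I then released it and backed off.
- **Other things:** in the last pictures clamps 1 and 2 are closed with the diamond and stripe boards under them, and every bystander in view looks unmoved. The contact force after retreating was near zero.

No check failed or disagreed. In the last top picture the arm hid the tray, so the final position in the tray was checked only by eye in the side picture, not measured.

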